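# Draw the notched gel cassette from its rack and lean it on the viewing stand

## Task

Slide the gel cassette with the notched top edge straight up out of its slot in the rack, then set it on the ledge of the viewing stand, upright with the notch on top, in the middle, leaning flat against the sloping backrest, so that it can be photographed. Treat it as glass: let go only when it is down on the ledge and leaning, do not let it drop or flop over. Leave the two plain cassettes in their slots and the tip box and tube block where they are.

Things in the scene. Friction and masses are not known exactly. Their poses are not given: they have to be found in the camera images.
- cassette: Notched gel cassette: rigid grey plate with a paler window on each face, 8 mm thick (its x), 100 mm wide (its y), 100 mm tall (its z), 0.08 to 0.17 kg. Origin: centre of its bottom edge (foot); z points up to the notched edge. Front and back are alike. It starts upright in any one of the rack's three slots, its x and y along the rack's.
- notch (a point): Middle of the notch's bottom edge, 86 mm above the cassette's foot. The notch is 58 mm wide and 14 mm deep; an ear 21 mm wide rises on each side of it to 100 mm. The cassette can be gripped here across its 8 mm thickness.
- rack: Aluminium rack, fixed to the bench, 160 (x) by 120 (y) by 70 mm tall; origin: centre of its underside, z up. Floor 10 mm thick. Three slots at x = -58, 0, +58 mm, each with a cassette standing on the floor, faces along x, tops at 110 mm.
- rack_guides (a point): Centre of the rack at the height of its guides' top, 70 mm above the bench: a cassette's foot must rise above it to come free. Ribs 5 mm thick beside each slot hold only the outer 9 mm of a cassette's two side edges, leaving the middle 82 mm open. Slots are 11 mm wide, 104 mm between the walls.
- stand: White viewing stand, fixed, base 130 (x) by 140 (y) by 8 mm; origin: centre of its underside, z up. Its backrest faces +x and up, leaning 25 degrees back from vertical (top towards -x, the robot's side). It is U-shaped: the middle 72 mm is 40 mm high along the slope, the two side uprights (26 mm wide) 76 mm, so fingers at the cassette's upper middle have room behind it.
- stand_ledge (a point): Middle of the line where ledge and backrest meet, 10 mm ahead (+x) of the stand's origin, 30 mm above the bench. The rubber ledge is square to the backrest (rises towards +x), 30 mm deep, with a lip 10 mm high at its end; all 124 mm wide. A seated cassette's foot centre is about 4 mm ahead of and 2 mm above this point, its y along the stand's y.
- blank_a: Plain cassette, like the notched one (8 x 100 x 100 mm, about 0.12 kg) but with a straight top edge; stands in another slot. Origin and axes as for the notched one.
- blank_b: Second plain cassette, same as the other plain one, in the remaining slot.
- tip_box: Pipette tip box, 85 x 120 x 62 mm, white with a purple perforated top, loose on the bench; origin: centre of its underside.
- tube_block: Low white block with tube wells, 70 x 160 x 26 mm, loose on the bench; origin: centre of its underside.
Not all that is in view belongs to the job. Leave any turquoise look-alike of the cassette alone. Leave any turquoise look-alike of the stand alone.

How it is judged:
On the way:
1. the notched cassette has been drawn up, upright, until its foot is clear of the rack's guides (z of cassette in the frame of rack above 0.072 m and angle between cassette's own z axis and vertical below 0.3 rad and contact force between the fingers and cassette above 0.2 N), for 0.1 s.
At the end, for the whole second after the job is handed in: Notched cassette released and at rest on the stand's ledge, notch up, leaning back 19 to 31 degrees, in line with the stand within 7 degrees; foot centre within 18 mm of the middle sideways, 4 to 26 mm ahead of the stand's origin and 24 to 42 mm above the bench (x of cassette in the frame of stand between 0.004 and 0.026 m and y of cassette in the frame of stand between -0.018 and 0.018 m and z of cassette in the frame of stand between 0.024 and 0.042 m and angle between cassette's own z axis and vertical between 0.33 and 0.54 rad and angle between the y axis of cassette and the y axis of stand, either way round below 0.12 rad and contact force between cassette and stand above 0.1 N and contact force between each of the arm, the fingers and cassette below 0.05 N and linear speed of cassette below 0.02 m/s); the robot touches nothing.
It fails at once if the notched cassette is dropped (falls free, faster than 0.6 m/s) (contact force between cassette and anything else below 0.02 N and linear speed of cassette above 0.6 m/s).
It fails at once if the notched cassette flops over when let go (turns faster than 4 rad/s untouched by the fingers) (contact force between the fingers and cassette below 0.02 N and angular speed of cassette above 4 rad/s).
It fails at once if a plain cassette is moved more than 15 mm (distance of any of blank_a, blank_b from where it was at the start of the episode above 0.015 m).
It fails at once if the tip box or tube block is moved more than 20 mm (distance of any of tip_box, tube_block from where it was at the start of the episode above 0.02 m).
It also fails if it takes over 42 s, if anything falls off the work surface, if the arm or the gripper's body presses on something with over 40 N, if the wrist force passes 120 N, or if a joint passes its speed limit or range.

## Robot

A 6-joint arm with a two-finger parallel gripper is mounted at the origin on the work surface. World frame = base frame: x ahead of the robot, y to its left, z up, the work surface at z = 0. Lengths are in m, angles in rad, forces in N, time in s.
With the tool pointing down it reaches from about 0.35 to 0.775 m from the base axis. Payload 7.3 kg.
Tool frame: the origin (TCP) lies at the very end of the fingers, on their centre line; the grasp point (between the pads) lies 19 mm behind it; z points along the fingers, y is the line along which they close (so a half turn about z gives the same grasp; the last joint's range is limited). The gripper opens to 92 mm and grips with 3 to 60 N. Pads are 19 mm wide; open, the fingers measure 130 mm over their backs; the gripper's body (75 mm by 190 mm) begins 47 mm behind the grasp point.
Start: joints at [0.992, 0.342, 1.524, -0, 1.275, -0.146], TCP at [0.22, 0.477, 0.227] pointing down, gripper open.
Joint ranges: [-2.53, 2.53], [-0.77, 2.02], [0.04, 2.7], [-1, 4.14], [0.28, 2.66], [-3.11, 3.11]. Speed limits (rad/s): [2.57, 2.57, 3.14, 3.14, 3.14, 3.14].

## Interface

Orientations are given as [roll, pitch, yaw] about the fixed x, y, z axes, in that order (R = Rz(yaw) Ry(pitch) Rx(roll)).
In Python, from cell import observe, read_camera, get_calibration, hand_in, search_frame gives the robot as it stands.
- The arm moves only by the tool step_arm, never from a script. Its argument "commands" is a list of rows, each an object with "translation": the shift along the tool's x, y, z in mm, a list of three; "roll": the turn about the tool's z in rad. In form: [{"translation": [x, y, z], "roll": roll}, ...]. A call has 1 to 20 rows; each row shifts and turns the commanded pose from where the row before left it, along the tool's axes as they then stand; what a row does not reach is not made up. A row lasts 1/12 s, in which the tool goes at most 41.7 mm and 7.16 degrees, less where a joint would pass 70% of its speed; a pose out of reach is approached as far as the arm can. A call is refused whole if a number of a shift passes 41.7 or a number of a turn 0.125, either way. A call with a gripper value outside its range is refused whole. "fingers" is the opening, from 0 (shut) to 1 (fully open), set as the call begins (left out, the last holds). The fingers move at their own pace and stop on an object; "grip_force" is the grip in N (left out, the last holds). Time passes only in rows, so rows that do not move let the fingers close. It gives the time, the measured TCP pose, the force, the opening and the grip force at its end, in the units of the state.
- observe(): the state, without advancing time (a new reading comes with each control period).
- read_camera(name): name is "scene" or "top" or "wrist"; returns the picture (480x640x3 uint8, red, green, blue); there is no depth.
- get_calibration(name): a dict with "camera_matrix" (3x3 intrinsics, pixels), "world_from_camera" (4x4, takes a point from camera to world coordinates). Camera axes: x right, y up, looking along -z (the intrinsics and any distortion apply to the point x, -y, -z); pixel columns grow to the right and rows downward; lengths in m; the calibration is good to about 2 mm. A picture is of the moment at which its call begins: read the wrist's pose just before it. get_calibration takes no time and is no camera call; for the wrist camera it gives the pose at the moment of the call.
- hand_in(): hands the job in; it is judged then, once.
Trained networks look in the newest picture that a camera, given by its name, has taken for a name from the list of things; names that differ only in an ending like _2 or _b are one class to them, and where a whole thing is asked for, a point or a joint stands for the part that bears it (a point fixed in the world has none). Each returns a list of dicts, best first, with "confidence" (0 to 1); they miss things now and then, are a little off and sometimes report something else, mostly with a low value. They report only what shows in the picture. A call takes as long as a camera call. They do not tell look-alikes from the thing itself.
- search_frame(camera, name): "at" ([x, y, z] in m, in world coordinates, good to about 4 mm: the middle of the surface that is visible of it).
The state is a dict: "time": time; "qpos": joint angles; "qvel": joint speeds; "joint_efforts": joint torques, N m; "tool_pos": TCP position; "tool_rot": TCP orientation; "contact_force": force on the tool from outside, world axes, zero at the start; "torque": the same for the moment, N m; "opening": finger opening in m; "grip_force": force on a finger pad.
Only numpy, scipy, OpenCV 4.12 (cv2) and the standard library are available. Lean on these libraries where they do the work, as an engineer would, in place of code of your own. Each camera call takes 0.05 s, during which the arm holds its last target. There are 200 camera calls.

## Working session

There is one attempt and no reset: what is moved stays moved. The work goes in short steps, Python scripts to look and compute and a tool call to move; the robot and the scene stay as the last step left them, time stands still between calls to the robot, and variables do not carry over. Pictures are saved under pics/ and viewed, at most 10 in all, crops included, and the job is handed in when it is done.

Besides the shell and the picture viewer there is one more tool, called by a JSON object that holds its "method" and its "body". step_arm: Moves the arm, as the interface text tells. Its arguments: {"type":"object","properties":{"commands":{"type":"array"},"fingers":{"type":"number"},"grip_force":{"type":"number"}},"required":["commands"]}

```bash
mkdir -p pics; ls; python3 - <<'E'
from cell import *
import cv2,numpy as np
np.set_printoptions(precision=4,suppress=True)
ims=[]
for c in ["scene","top"]:
    im=read_camera(c); cv2.imwrite(f"pics/{c}0.png",im[:,:,::-1])
    for n in ["cassette","notch","rack","rack_guides","stand","stand_ledge","blank_a","tip_box","tube_block"]:
        print(c,n,[(np.round(d["at"],3).tolist(),round(d["confidence"],2)) for d in search_frame(c,n)][:4])
    k=get_calibration(c);print(k["camera_matrix"],k["world_from_camera"], k.keys())
s=observe();print(s["time"],s["tool_pos"],s["tool_rot"],s["opening"])
E
```

```text
pics
scene cassette [([0.661, 0.195, 0.067], 0.93), ([0.801, 0.249, 0.072], 0.93)]
scene notch [([0.66, 0.197, 0.065], 0.71), ([0.803, 0.249, 0.073], 0.66)]
scene rack [([0.661, 0.164, 0.028], 0.97)]
scene rack_guides [([0.657, 0.159, 0.032], 0.89)]
scene stand [([0.543, -0.191, 0.034], 0.92)]
scene stand_ledge [([0.336, -0.258, 0.042], 0.88), ([0.545, -0.189, 0.039], 0.7), ([0.659, 0.16, 0.032], 0.64)]
scene blank_a [([0.602, 0.186, 0.09], 0.75), ([0.546, 0.167, 0.095], 0.74)]
scene tip_box [([0.533, -0.403, 0.046], 0.93)]
scene tube_block [([0.801, 0.048, 0.029], 0.58)]
[[559.6434   0.     320.1907]
 [  0.     559.6434 234.2154]
 [  0.       0.       1.    ]] [[-0.3782 -0.4993  0.7795  1.4033]
 [ 0.9255 -0.1854  0.3303  0.2613]
 [-0.0204  0.8464  0.5322  0.6562]
 [ 0.      0.      0.      1.    ]] dict_keys(['camera_matrix', 'world_from_camera'])
top cassette [([0.773, 0.247, 0.061], 0.7), ([0.653, 0.192, 0.079], 0.69)]
top notch [([0.65, 0.194, 0.075], 0.87), ([0.769, 0.245, 0.059], 0.57), ([0.779, 0.048, 0.028], 0.32)]
top rack [([0.576, 0.175, 0.01], 0.78)]
top rack_guides [([0.578, 0.166, 0.009], 0.77)]
top stand [([0.333, -0.267, 0.008], 0.91), ([0.527, -0.194, 0.01], 0.62)]
top stand_ledge [([0.525, -0.196, 0.004], 0.89), ([0.326, -0.267, 0.006], 0.85)]
top blank_a [([0.591, 0.182, 0.081], 0.7), ([0.541, 0.165, 0.082], 0.6)]
top tip_box [([0.498, -0.424, 0.06], 0.67)]
top tube_block [([0.78, 0.049, 0.028], 0.73)]
[[506.2481   0.     315.0605]
 [  0.     506.2481 240.2591]
 [  0.       0.       1.    ]] [[-0.0671  0.9694 -0.236   0.3157]
 [-0.9977 -0.0642  0.0198 -0.0908]
 [ 0.0041  0.2368  0.9716  1.1987]
 [ 0.      0.      0.      1.    ]] dict_keys(['camera_matrix', 'world_from_camera'])
1.0 [0.2202 0.4766 0.2268] [ 3.1415 -0.      2.7088] 0.09140632332351892
```

View pics/scene0.png

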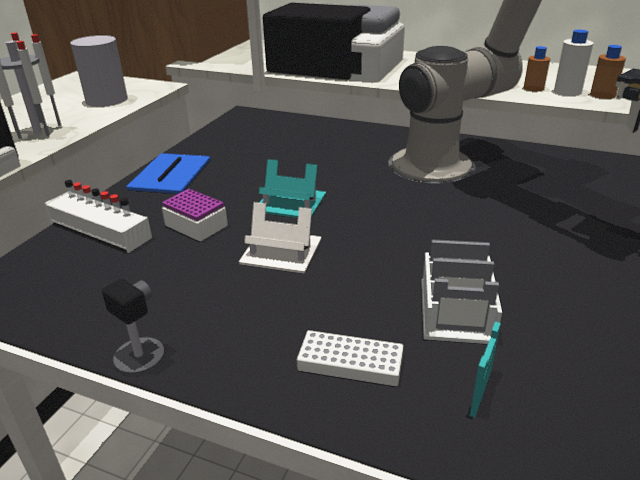

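View pics/top0.png

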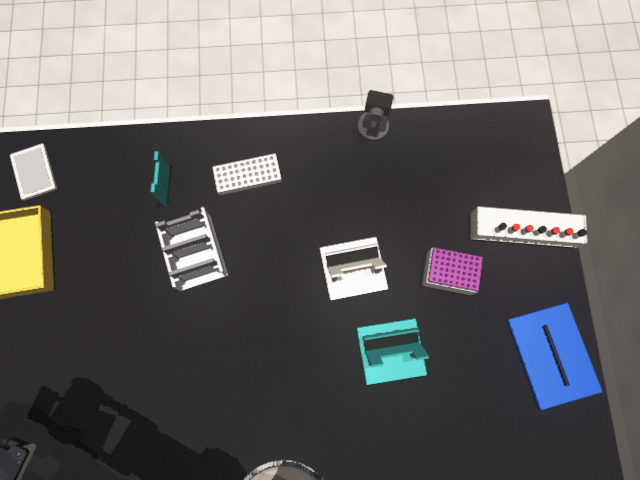

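```bash
python3 - <<'E'
import cv2,numpy as np
a=cv2.imread("pics/scene0.png");b=cv2.imread("pics/top0.png")
def c(im,x,y,w=100,h=100):
    return cv2.resize(im[y:y+h,x:x+w],None,fx=400/w,fy=300/h,interpolation=cv2.INTER_CUBIC)
# windows 133x100 -> x3
m=np.vstack([np.hstack([c(a,400,235,147,110),c(b,130,200,120,90)]),np.hstack([c(a,220,195,120,90),c(b,300,225,120,90)])])
cv2.imwrite("pics/crop0.png",m)
E
```

```text
(no output)
```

View pics/crop0.png

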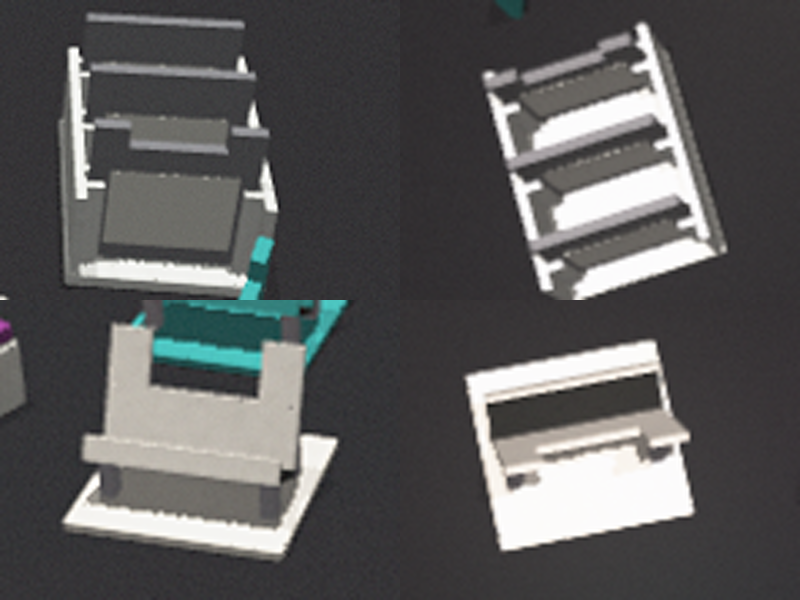

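```bash
cat > h.py <<'E'
from cell import *
import numpy as np, cv2
from scipy.optimize import least_squares
from scipy.spatial.transform import Rotation as R
np.set_printoptions(precision=4,suppress=True)
def proj(k,P):
    W=k["world_from_camera"];K=k["camera_matrix"]
    p=(np.atleast_2d(P)-W[:3,3])@W[:3,:3]
    p=p*[1,-1,-1]; q=p@np.asarray(K).T
    return q[:,:2]/q[:,2:]
def pl(th,P):
    c,s=np.cos(th[2]),np.sin(th[2]); P=np.array(P)/1000
    return np.c_[th[0]+c*P[:,0]-s*P[:,1],th[1]+s*P[:,0]+c*P[:,1],P[:,2]]
def fit(sets,x0):
    f=lambda t:np.concatenate([(proj(k,pl(t,P))-uv).ravel() for k,P,uv in sets])
    return least_squares(f,x0,loss="soft_l1")
E
python3 - <<'E'
from h import *
ks,kt=get_calibration("scene"),get_calibration("top")
def s(u,o,m): return np.array(o)+(np.array(u,float))*m
sr=s([(95,121),(269,133),(86,19),(244,25),(91,69),(255,76),(69,48),(275,210)],(400,235),(.3675,.3667))
Pr=[(58,-50,110),(58,50,110),(-58,-50,110),(-58,50,110),(0,-50,110),(0,50,110),(-80,-60,70),(80,60,70)]
tr=s([(487,78),(630,38),(511,163),(657,120),(533,246),(687,203)],(130-120,200),.3)
Pt=[(58,50,110),(58,-50,110),(0,50,110),(0,-50,110),(-58,50,110),(-58,-50,110)]
ss=s([(64,524),(283,550),(338,438)],(220,195-90),.3);Ps=[(65,-70,8),(65,70,8),(-65,70,8)]
ts=s([(467,377),(656,343),(693,513),(502,550)],(300-120,225-90),.3);Pq=[(65,70,8),(65,-70,8),(-65,-70,8),(-65,70,8)]
for nm,A,B,x0 in [("rack",(ks,Pr,sr),(kt,Pt,tr),[.6,.18,.2]),("stand",(ks,Ps,ss),(kt,Pq,ts),[.53,-.19,.1])]:
    for S in ([A],[B],[A,B]):
        r=fit(S,x0);print(nm,r.x,np.round(r.fun.reshape(-1,2),1).tolist() if len(S)>1 else "")
E
```

```text
rack [0.5983 0.1814 0.2539] 
rack [0.5946 0.1736 0.2506] 
rack [0.5964 0.1798 0.2409] [[-1.6, -0.7], [-1.7, -0.6], [0.3, -1.9], [-0.3, -0.5], [-0.9, -1.9], [-0.6, -0.5], [-1.0, -1.1], [0.5, -0.0], [-2.0, 0.7], [-1.3, -0.3], [-3.0, -0.6], [-2.8, -1.0], [-3.4, -0.7], [-5.1, -1.4]]
stand [ 0.5345 -0.1958  0.1409] 
stand [ 0.5299 -0.203   0.1198] 
stand [ 0.5302 -0.2001  0.1299] [[-1.4, -2.2], [-1.1, -0.9], [-0.9, -1.4], [-1.5, -0.3], [-1.7, -1.0], [-0.5, 0.2], [-1.1, 0.7]]
```

The notched cassette is the grey one in the rack slot nearest the scene camera, at scene (462,288) and top (187,218). The turquoise plate at scene (485,370) is a look-alike. The stand to use is the white one at scene (280,240), not the turquoise one at (290,185). The enlarged crop confirms both.

Next I turn the tool and go above the notch for a wrist look.

{"method": "step_arm", "body": {"commands": [{"translation": [0, 0, 0], "roll": 0.111}, {"translation": [0, 0, 0], "roll": 0.111}, {"translation": [0, 0, 0], "roll": 0.111}, {"translation": [0, 0, 0], "roll": 0.111}, {"translation": [0, 0, 0], "roll": 0.111}, {"translation": [0, 0, 0], "roll": 0.111}, {"translation": [0, 0, 0], "roll": 0.111}, {"translation": [0, 0, 0], "roll": 0.111}], "fingers": 0.38, "grip_force": 15}}

```text
time: 1.67
tool_pos: [0.2202, 0.4766, 0.2267]
tool_rot: [3.142, 0.0, 1.815]
contact_force: [-0.7, -0.2, 0.0]
opening: 0.0431
grip_force: 0.0
```

{"method": "step_arm", "body": {"commands": [{"translation": [-21.6, 19, -0.7], "roll": 0}, {"translation": [-21.6, 19, -0.7], "roll": 0}, {"translation": [-21.6, 19, -0.7], "roll": 0}, {"translation": [-21.6, 19, -0.7], "roll": 0}, {"translation": [-21.6, 19, -0.7], "roll": 0}, {"translation": [-21.6, 19, -0.7], "roll": 0}, {"translation": [-21.6, 19, -0.7], "roll": 0}, {"translation": [-21.6, 19, -0.7], "roll": 0}, {"translation": [-21.6, 19, -0.7], "roll": 0}, {"translation": [-21.6, 19, -0.7], "roll": 0}, {"translation": [-21.6, 19, -0.7], "roll": 0}, {"translation": [-21.6, 19, -0.7], "roll": 0}, {"translation": [-21.6, 19, -0.7], "roll": 0}, {"translation": [-21.6, 19, -0.7], "roll": 0}, {"translation": [-21.6, 19, -0.7], "roll": 0}, {"translation": [-21.6, 19, -0.7], "roll": 0}, {"translation": [-21.6, 19, -0.7], "roll": 0}, {"translation": [-21.6, 19, -0.7], "roll": 0}, {"translation": [0, 0, 0], "roll": 0}, {"translation": [0, 0, 0], "roll": 0}]}}

```text
time: 3.33
tool_pos: [0.6484, 0.1833, 0.2383]
tool_rot: [-3.141, -0.0, 1.819]
contact_force: [-0.1, 0.5, -1.0]
opening: 0.0351
grip_force: 0.0
```

```bash
python3 - <<'E'
from h import *
k=get_calibration("wrist");im=read_camera("wrist");cv2.imwrite("pics/w1.png",im[:,:,::-1])
import pickle;pickle.dump(k,open("w1.pkl","wb"))
for n in ["cassette","notch","rack_guides"]: print(n,[(np.round(d["at"],3).tolist(),round(d["confidence"],2)) for d in search_frame("wrist",n)])
s=observe();print(s["time"],s["tool_pos"],s["tool_rot"],s["opening"],s["qpos"]);print(k)
E
```

```text
cassette [([0.767, 0.25, 0.088], 0.96), ([0.654, 0.197, 0.093], 0.92)]
notch [([0.649, 0.199, 0.096], 0.93), ([0.763, 0.248, 0.085], 0.71)]
rack_guides []
3.5333 [0.6469 0.1855 0.2396] [-3.1416 -0.0003  1.8221] 0.03481098368157386 [ 0.1654  0.6199  1.0323  0.0003  1.4894 -0.086 ]
{'camera_matrix': array([[342.9139,   0.    , 322.3599],
       [  0.    , 342.9139, 245.3332],
       [  0.    ,   0.    ,   1.    ]]), 'world_from_camera': array([[ 0.9692, -0.2364, -0.0686,  0.6296],
       [ 0.2461,  0.9302,  0.2721,  0.2564],
       [-0.0005, -0.2807,  0.9598,  0.3957],
       [ 0.    ,  0.    ,  0.    ,  1.    ]])}
```

View pics/w1.png

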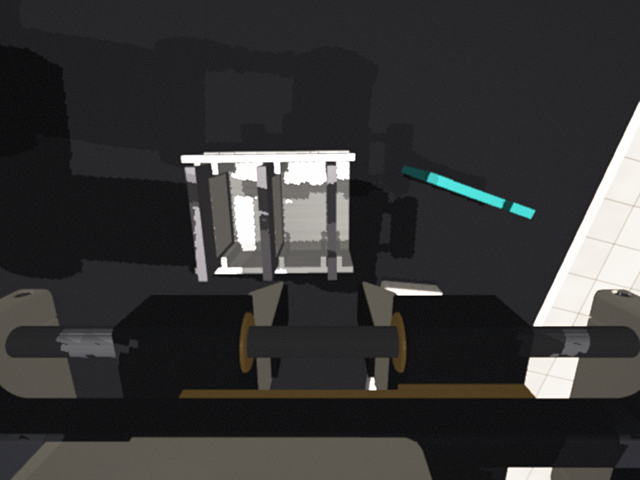

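```bash
python3 - <<'E'
from h import *
a=cv2.imread("pics/w1.png")[140:290,170:370]
cv2.imwrite("pics/w1c.png",cv2.resize(a,None,fx=4,fy=4,interpolation=cv2.INTER_CUBIC))
E
```

```text
(no output)
```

View pics/w1c.png

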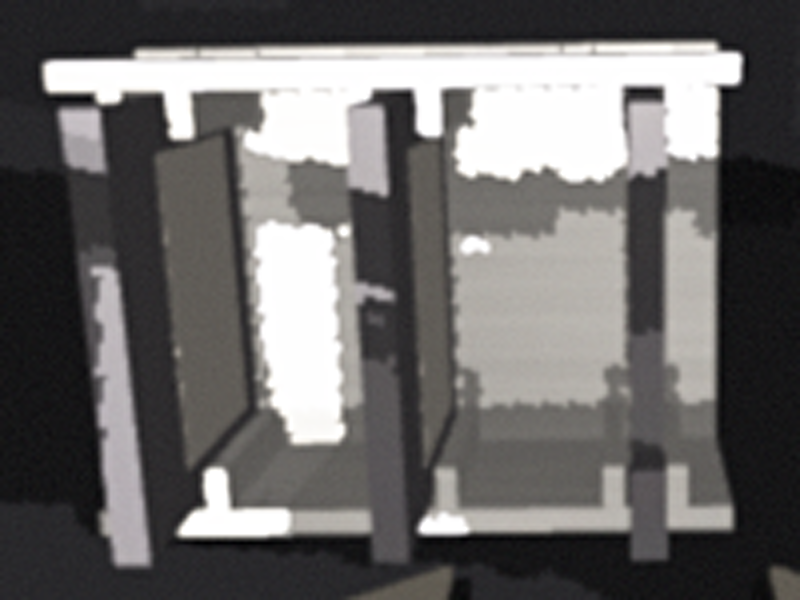

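```bash
python3 - <<'E'
from h import *
import pickle;k=pickle.load(open("w1.pkl","rb"))
uv=np.array([(645,101),(650,560),(367,103),(391,562),(81,108),(132,566),(43,60),(742,53),(733,528)])/4+[170,140]
P=[(58,50,110),(58,-50,110),(0,50,110),(0,-50,110),(-58,50,110),(-58,-50,110),(-80,60,70),(80,60,70),(80,-60,70)]
r=fit([(k,P,uv)],[.6,.18,.25]);print(r.x,r.fun.reshape(-1,2));print(pl(r.x,[(58,0,0)]))
r=fit([(k,P[:2],uv[:2])],[.6,.18,.25]);print(r.x,pl(r.x,[(58,0,0)]))
E
```

```text
[0.5981 0.1797 0.2603] [[ 1.0708  0.1838]
 [ 0.2118  0.0246]
 [-0.7379  0.5335]
 [ 0.1713  0.216 ]
 [-0.4364  0.1318]
 [ 0.2218 -0.0936]
 [ 0.0123 -1.4257]
 [-0.4034 -1.7788]
 [ 0.0556  2.0796]]
[[0.6541 0.1947 0.    ]]
[0.5976 0.1793 0.2671] [[0.6536 0.1946 0.    ]]
```

The wrist crop shows the notched cassette's top edge at wrist pixels (331,165) to (332,280). It agrees with the scene fit, with the foot at about (0.654, 0.195). I go down over the notch.

{"method": "step_arm", "body": {"commands": [{"translation": [3.7, 4.6, 10], "roll": -0.011}, {"translation": [3.7, 4.6, 15], "roll": 0}, {"translation": [0, 0, 15], "roll": 0}, {"translation": [0, 0, 15], "roll": 0}, {"translation": [0, 0, 15], "roll": 0}, {"translation": [0, 0, 15], "roll": 0}, {"translation": [0, 0, 15], "roll": 0}, {"translation": [0, 0, 15], "roll": 0}, {"translation": [0, 0, 15], "roll": 0}, {"translation": [0, 0, 15], "roll": 0}, {"translation": [0, 0, 15], "roll": 0}, {"translation": [0, 0, 10], "roll": 0}, {"translation": [0, 0, 0], "roll": 0}, {"translation": [0, 0, 0], "roll": 0}]}}

```text
time: 4.7
tool_pos: [0.6544, 0.1945, 0.0689]
tool_rot: [-3.141, -0.0, 1.833]
contact_force: [0.0, -0.8, 0.1]
opening: 0.0351
grip_force: 0.0
```

```bash
python3 - <<'E'
from h import *
s=observe();print(s["time"],s["tool_pos"],s["tool_rot"],s["contact_force"])
im=read_camera("scene");cv2.imwrite("pics/s2.png",cv2.resize(im[200:350,370:570,::-1],None,fx=4,fy=4))
E
```

```text
4.7 [0.6544 0.1945 0.0689] [-3.1407 -0.0002  1.8327] [ 0.0116 -0.8136  0.1422]
```

View pics/s2.png

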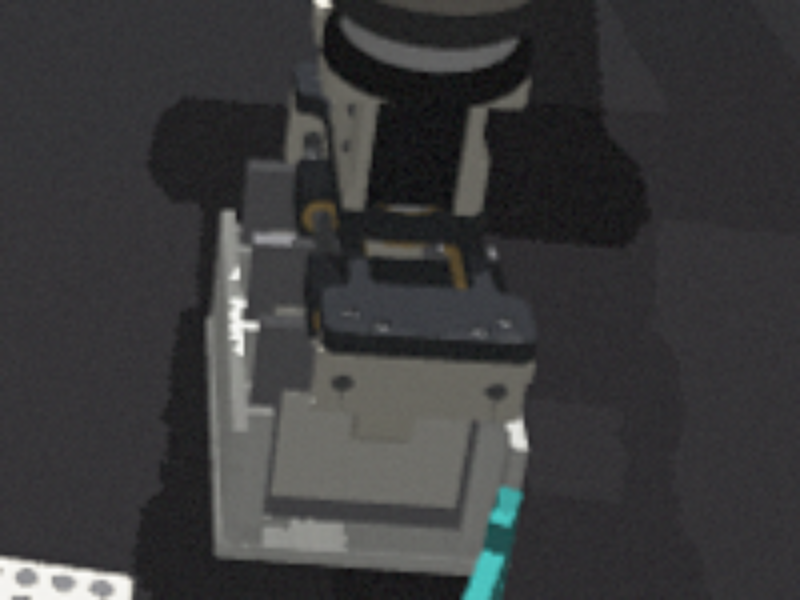

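The picture shows the front finger at crop (382,430), in front of the cassette's middle, so the fingers straddle it. I close them.

{"method": "step_arm", "body": {"commands": [{"translation": [0, 0, 0], "roll": 0}, {"translation": [0, 0, 0], "roll": 0}, {"translation": [0, 0, 0], "roll": 0}, {"translation": [0, 0, 0], "roll": 0}, {"translation": [0, 0, 0], "roll": 0}, {"translation": [0, 0, 0], "roll": 0}], "fingers": 0, "grip_force": 15}}

```text
time: 5.25
tool_pos: [0.655, 0.194, 0.0698]
tool_rot: [3.141, 0.0, 1.832]
contact_force: [-0.8, 0.0, 2.4]
opening: 0.008
grip_force: 15.0
```

{"method": "step_arm", "body": {"commands": [{"translation": [0, 0, -4], "roll": 0}, {"translation": [0, 0, -8], "roll": 0}, {"translation": [0, 0, -10], "roll": 0}, {"translation": [0, 0, -10], "roll": 0}, {"translation": [0, 0, -10], "roll": 0}, {"translation": [0, 0, -10], "roll": 0}, {"translation": [0, 0, -10], "roll": 0}, {"translation": [0, 0, -10], "roll": 0}, {"translation": [0, 0, -10], "roll": 0}, {"translation": [0, 0, -10], "roll": 0}, {"translation": [0, 0, -10], "roll": 0}, {"translation": [0, 0, -5], "roll": 0}, {"translation": [0, 0, 0], "roll": 0}, {"translation": [0, 0, 0], "roll": 0}]}}

```text
time: 6.42
tool_pos: [0.6548, 0.194, 0.1764]
tool_rot: [3.141, -0.0, 1.832]
contact_force: [-0.1, 0.0, -1.7]
opening: 0.0079
grip_force: 15.0
```

{"method": "step_arm", "body": {"commands": [{"translation": [0, 0, -8], "roll": 0.03}, {"translation": [0, 0, -10], "roll": 0.035}, {"translation": [0, 0, -8], "roll": 0.035}, {"translation": [0, 0, -4], "roll": 0.029}]}}

```text
time: 6.75
tool_pos: [0.6548, 0.194, 0.2065]
tool_rot: [-3.141, -0.0, 1.701]
contact_force: [0.1, -0.4, -0.4]
opening: 0.0077
grip_force: 15.0
```

{"method": "step_arm", "body": {"commands": [{"translation": [-8, -3, 0], "roll": 0}, {"translation": [-16, -7, 0], "roll": 0}, {"translation": [-22, -9.2, 0], "roll": 0}, {"translation": [-22, -9.2, 0], "roll": 0}, {"translation": [-22, -9.2, 0], "roll": 0}, {"translation": [-22, -9.2, 0], "roll": 0}, {"translation": [-22, -9.2, 0], "roll": 0}, {"translation": [-22, -9.2, 0], "roll": 0}, {"translation": [-22, -9.2, 0], "roll": 0}, {"translation": [-22, -9.2, 0], "roll": 0}, {"translation": [-22, -9.2, 0], "roll": 0}, {"translation": [-22, -9.2, 0], "roll": 0}, {"translation": [-22, -9.2, 0], "roll": 0}, {"translation": [-22, -9.2, 0], "roll": 0}, {"translation": [-22, -9.2, 0], "roll": 0}, {"translation": [-22, -9.2, 0], "roll": 0}, {"translation": [-22, -9.2, 0], "roll": 0}, {"translation": [-12, -5, 0], "roll": 0}, {"translation": [-6, -2.2, 0], "roll": 0}, {"translation": [0, 0, 0], "roll": 0}]}}

```text
time: 8.42
tool_pos: [0.5493, -0.1962, 0.2058]
tool_rot: [-3.141, -0.001, 1.701]
contact_force: [0.2, 0.9, -1.0]
opening: 0.0076
grip_force: 15.0
```

{"method": "step_arm", "body": {"commands": [{"translation": [0, 0, 12], "roll": 0}, {"translation": [0, 0, 12], "roll": 0}, {"translation": [0, 0, 12], "roll": 0}, {"translation": [0, 0, 8], "roll": 0}, {"translation": [0, 0, 0], "roll": 0}, {"translation": [0, 0, 0], "roll": 0}]}}

```text
time: 8.92
tool_pos: [0.55, -0.1943, 0.1621]
tool_rot: [-3.141, -0.001, 1.704]
contact_force: [0.7, -0.6, -1.2]
opening: 0.0081
grip_force: 15.0
```

```bash
python3 - <<'E'
from h import *
s=observe();print(s["time"],s["tool_pos"],s["tool_rot"],s["contact_force"])
a=read_camera("scene");b=read_camera("wrist");k=get_calibration("wrist")
print(k["world_from_camera"])
import pickle;pickle.dump(k,open("w2.pkl","wb"))
cv2.imwrite("pics/s3f.png",a[:,:,::-1]);cv2.imwrite("pics/w3f.png",b[:,:,::-1])
A=cv2.resize(a[160:280,210:350],None,fx=4,fy=4,interpolation=cv2.INTER_CUBIC)[:480,:420+140]
B=b[60:300,200:440]
m=np.zeros((480,800,3),np.uint8);m[:,:560]=A;m[:240,560:]=B
cv2.imwrite("pics/m3.png",m[:,:,::-1])
E
```

```text
8.9167 [ 0.55   -0.1943  0.1621] [-3.141  -0.0007  1.7039] [ 0.6849 -0.6489 -1.2134]
[[ 0.9911 -0.1273 -0.0391  0.5399]
 [ 0.1332  0.9511  0.2786 -0.1201]
 [ 0.0017 -0.2814  0.9596  0.3204]
 [ 0.      0.      0.      1.    ]]
```

View pics/m3.png

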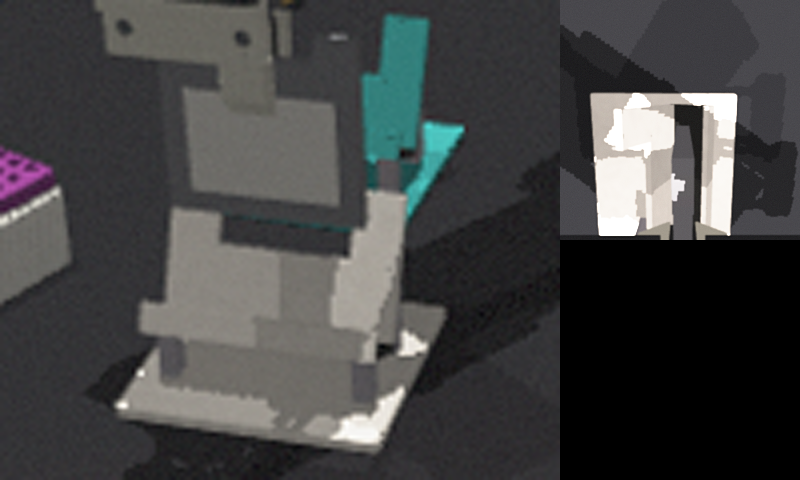

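```bash
python3 - <<'E'
from h import *
import pickle;k=pickle.load(open("w2.pkl","rb"));ks=get_calibration("scene")
r=fit([(k,[(-65,70,8),(65,70,8)],np.array([(231,153),(377,153)]))],[.53,-.2,.13]);print(r.x)
S=np.array([(116,404),(372,441),(446,309)])/4+[210,160]
r2=fit([(ks,[(65,-70,8),(65,70,8),(-65,70,8)],S)],[.53,-.2,.13]);print(r2.x,r2.fun)
# backrest upright top corners (outer) at slope 76 in scene
c,s=np.cos(np.radians(25)),np.sin(np.radians(25))
for t in (r.x,r2.x):
    P=[(10-76*s,-62,30+76*c),(10-76*s,62,30+76*c),(10,-62,30)]
    print((proj(ks,pl(t,P))-[210,160])*4)
print("cassette bottom/top", (proj(ks,pl([.55,-.1943,.133],[(4,-50,102),(4,50,102),(-4,50,202),(-4,-50,202)]))-[210,160])*4)
E
```

```text
[ 0.5347 -0.1985  0.1336]
[ 0.5339 -0.1968  0.1057] [-1.0349 -0.2728  0.5425  0.649   0.2439 -0.5916]
[[169.7593 169.1905]
 [400.8673 194.8486]
 [159.3918 314.0591]]
[[175.7267 167.6385]
 [404.8088 196.5371]
 [163.7078 312.1453]]
cassette bottom/top [[166.4302 206.2813]
 [358.4199 228.4298]
 [354.7059  35.9706]
 [154.4304  16.879 ]]
```

The mosaic shows the cassette upright above the ledge. Its foot corners are at crop (172,203) and (362,225), and the stand's base corners at (116,404), (372,441) and (446,309). The wrist and scene views agree on the stand pose, (0.534, -0.198, 0.133). I lower the cassette.

{"method": "step_arm", "body": {"commands": [{"translation": [-1, 0, 10], "roll": 0}, {"translation": [0, 0, 12], "roll": 0}, {"translation": [0, 0, 12], "roll": 0}, {"translation": [0, 0, 10], "roll": 0}, {"translation": [0, 0, 8], "roll": 0}, {"translation": [0, 0, 5], "roll": 0}, {"translation": [0, 0, 3], "roll": 0}, {"translation": [0, 0, 0], "roll": 0}, {"translation": [0, 0, 0], "roll": 0}]}}

```text
time: 9.77
tool_pos: [0.5502, -0.1963, 0.1026]
tool_rot: [3.141, 0.0, 1.703]
contact_force: [0.9, -0.0, -2.0]
opening: 0.0079
grip_force: 15.0
```

{"method": "step_arm", "body": {"commands": [{"translation": [0, 0, 1], "roll": 0}, {"translation": [0, 0, 1], "roll": 0}, {"translation": [0, 0, 1], "roll": 0}, {"translation": [0, 0, 0], "roll": 0}]}}

```text
time: 10.1
tool_pos: [0.55, -0.1961, 0.0993]
tool_rot: [3.141, 0.0, 1.703]
contact_force: [0.4, -0.2, -1.6]
opening: 0.0081
grip_force: 15.0
```

{"method": "step_arm", "body": {"commands": [{"translation": [0, 0, 1], "roll": 0}, {"translation": [0, 0, 1], "roll": 0}, {"translation": [0, 0, 0], "roll": 0}]}}

```text
time: 10.35
tool_pos: [0.5499, -0.1961, 0.0971]
tool_rot: [-3.141, -0.0, 1.703]
contact_force: [-0.4, 0.7, -1.5]
opening: 0.0076
grip_force: 15.0
```

{"method": "step_arm", "body": {"commands": [{"translation": [0, 0, 1], "roll": 0}, {"translation": [0, 0, 1], "roll": 0}, {"translation": [0, 0, 0], "roll": 0}]}}

```text
time: 10.6
tool_pos: [0.5499, -0.1961, 0.095]
tool_rot: [-3.141, -0.0, 1.703]
contact_force: [0.5, -0.2, -1.7]
opening: 0.0079
grip_force: 15.0
```

{"method": "step_arm", "body": {"commands": [{"translation": [0, 0, 1], "roll": 0}, {"translation": [0, 0, 0], "roll": 0}]}}

```text
time: 10.77
tool_pos: [0.5501, -0.1962, 0.0947]
tool_rot: [3.141, 0.0, 1.703]
contact_force: [-0.4, 0.1, 1.6]
opening: 0.008
grip_force: 15.0
```

{"method": "step_arm", "body": {"commands": [{"translation": [0, 0, 1], "roll": 0}, {"translation": [0, 0, 0], "roll": 0}]}}

```text
time: 10.93
tool_pos: [0.5502, -0.1962, 0.0946]
tool_rot: [3.141, 0.0, 1.703]
contact_force: [-3.5, 2.5, 8.8]
opening: 0.0081
grip_force: 15.0
```

Contact came at the predicted height. I ease off 1 mm and open slightly so the cassette rests against the rear finger.

{"method": "step_arm", "body": {"commands": [{"translation": [0, 0, -1], "roll": 0}, {"translation": [0, 0, 0], "roll": 0}, {"translation": [0, 0, 0], "roll": 0}]}}

```text
time: 11.18
tool_pos: [0.5502, -0.1962, 0.0947]
tool_rot: [3.141, 0.0, 1.703]
contact_force: [-1.2, 0.7, 5.4]
opening: 0.0078
grip_force: 15.0
```

{"method": "step_arm", "body": {"commands": [{"translation": [0, 0, 0], "roll": 0}, {"translation": [0, 0, 0], "roll": 0}, {"translation": [0, 0, 0], "roll": 0}, {"translation": [0, 0, 0], "roll": 0}], "fingers": 0.14}}

```text
time: 11.52
tool_pos: [0.5499, -0.1962, 0.094]
tool_rot: [-3.141, -0.0, 1.703]
contact_force: [0.0, 0.1, 0.2]
opening: 0.0132
grip_force: 0.0
```

{"method": "step_arm", "body": {"commands": [{"translation": [0, -1, 0], "roll": 0}, {"translation": [0, -1, 0], "roll": 0}, {"translation": [0, -1, 0], "roll": 0}, {"translation": [0, -1, 0], "roll": 0}, {"translation": [0, 0, 0], "roll": 0}], "fingers": 0.18}}

```text
time: 11.93
tool_pos: [0.5458, -0.1967, 0.0943]
tool_rot: [-3.142, -0.0, 1.703]
contact_force: [-0.5, -0.3, 0.5]
opening: 0.0166
grip_force: 0.1
```

```bash
python3 - <<'E'
from h import *
s=observe();print(s["time"],s["tool_pos"],s["contact_force"],s["grip_force"])
a=read_camera("scene")
cv2.imwrite("pics/s4.png",cv2.resize(a[140:280,210:350,::-1],None,fx=4,fy=4,interpolation=cv2.INTER_CUBIC))
E
```

```text
11.9333 [ 0.5458 -0.1967  0.0943] [-0.5085 -0.3479  0.5372] 0.06286384737904882
```

View pics/s4.png

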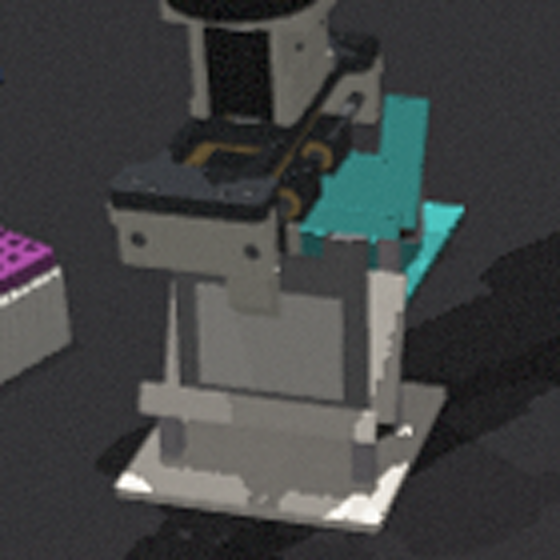

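The cassette stands on the ledge behind the lip, centred, with its lower corners at crop (180,390) and (360,400). It has started leaning on the rear finger. I carry on leaning it slowly.

{"method": "step_arm", "body": {"commands": [{"translation": [0, -1.5, 0], "roll": 0}, {"translation": [0, -1.5, 0], "roll": 0}, {"translation": [0, -1.5, 0], "roll": 0}, {"translation": [0, -1.5, 0], "roll": 0}, {"translation": [0, -1.5, 0], "roll": 0}, {"translation": [0, -1.5, 0], "roll": 0}, {"translation": [0, -1.5, 0], "roll": 0}, {"translation": [0, -1.5, 0], "roll": 0}], "fingers": 0.22}}

```text
time: 12.65
tool_pos: [0.534, -0.1983, 0.0943]
tool_rot: [3.141, -0.0, 1.703]
contact_force: [1.0, -1.0, -0.0]
opening: 0.0202
grip_force: 0.1
```

{"method": "step_arm", "body": {"commands": [{"translation": [0, -1.5, 0], "roll": 0}, {"translation": [0, -1.5, 0], "roll": 0}, {"translation": [0, -1.5, 0], "roll": 0}, {"translation": [0, -1.5, 0], "roll": 0}, {"translation": [0, -1.5, 0], "roll": 0}, {"translation": [0, 0, 0], "roll": 0}], "fingers": 0.27}}

```text
time: 13.15
tool_pos: [0.5264, -0.1993, 0.0943]
tool_rot: [-3.141, -0.0, 1.703]
contact_force: [0.2, -1.0, -0.3]
opening: 0.0249
grip_force: 0.2
```

```bash
python3 - <<'E'
from h import *
s=observe();print(s["time"],s["tool_pos"],s["contact_force"],s["grip_force"],s["opening"])
a=read_camera("scene")
cv2.imwrite("pics/s5.png",cv2.resize(a[140:280,210:350,::-1],None,fx=4,fy=4,interpolation=cv2.INTER_CUBIC))
E
```

```text
13.15 [ 0.5264 -0.1993  0.0943] [ 0.1715 -0.9654 -0.3407] 0.19030187220778316 0.024877552794905975
```

View pics/s5.png

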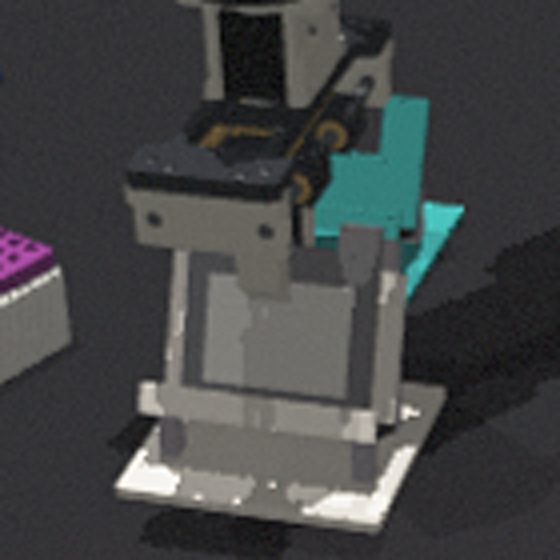

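The cassette is following the rear finger, with its right ear at crop (358,240) nearing the upright and the foot still centred. I finish the lean.

{"method": "step_arm", "body": {"commands": [{"translation": [0, -1.5, 0], "roll": 0}, {"translation": [0, -1.5, 0], "roll": 0}, {"translation": [0, -1.5, 0], "roll": 0}, {"translation": [0, -1, 0], "roll": 0}, {"translation": [0, -1, 0], "roll": 0}, {"translation": [0, 0, 0], "roll": 0}], "fingers": 0.29}}

```text
time: 13.7
tool_pos: [0.5201, -0.2001, 0.0943]
tool_rot: [3.142, -0.0, 1.703]
contact_force: [-1.2, -0.0, -0.5]
opening: 0.0265
grip_force: 0.1
```

{"method": "step_arm", "body": {"commands": [{"translation": [0, -1, 0], "roll": 0}, {"translation": [0, -1, 0], "roll": 0}, {"translation": [0, -1, 0], "roll": 0}, {"translation": [0, -1, 0], "roll": 0}, {"translation": [0, 0, 0], "roll": 0}], "fingers": 0.33}}

```text
time: 14.12
tool_pos: [0.5161, -0.2007, 0.0943]
tool_rot: [-3.142, -0.0, 1.703]
contact_force: [0.6, 0.0, -0.8]
opening: 0.0305
grip_force: 0.0
```

{"method": "step_arm", "body": {"commands": [{"translation": [0, 0, 0], "roll": 0}, {"translation": [0, 0, 0], "roll": 0}, {"translation": [0, 0, 0], "roll": 0}], "fingers": 0.4}}

```text
time: 14.37
tool_pos: [0.5164, -0.2007, 0.0943]
tool_rot: [3.141, -0.0, 1.703]
contact_force: [0.0, 0.2, -0.1]
opening: 0.0367
grip_force: 0.0
```

{"method": "step_arm", "body": {"commands": [{"translation": [0, 0, -3], "roll": 0}, {"translation": [0, 0, -6], "roll": 0}, {"translation": [0, 0, -10], "roll": 0}, {"translation": [0, 0, -12], "roll": 0}, {"translation": [0, 0, -15], "roll": 0}, {"translation": [0, 0, -15], "roll": 0}, {"translation": [0, 0, -20], "roll": 0}, {"translation": [0, 0, -20], "roll": 0}, {"translation": [0, 0, -20], "roll": 0}, {"translation": [0, 0, -20], "roll": 0}, {"translation": [0, 0, 0], "roll": 0}]}}

```text
time: 15.28
tool_pos: [0.518, -0.2015, 0.2407]
tool_rot: [3.134, 0.005, 1.703]
contact_force: [-0.6, 0.5, -0.5]
opening: 0.0368
grip_force: 0.0
```

```bash
python3 - <<'E'
from h import *
s=observe();print(s["time"],s["tool_pos"],s["contact_force"],s["grip_force"],s["opening"])
a=read_camera("scene");ks=get_calibration("scene")
cv2.imwrite("pics/s6.png",cv2.resize(a[140:280,210:350,::-1],None,fx=4,fy=4,interpolation=cv2.INTER_CUBIC))
c,n=np.cos(np.radians(25)),np.sin(np.radians(25))
def pt(h,y,d=8): # seated: slope h, front face
    return (10-h*n+d*c,y,30+h*c+d*n)
P=[pt(0,-50),pt(0,50),pt(100,50),pt(100,-50)]
print((proj(ks,pl([.5343,-.198,.13],P))-[210,140])*4)
E
```

```text
15.2833 [ 0.518  -0.2015  0.2407] [-0.5706  0.5071 -0.5179] 0.0 0.036775853499997936
[[176.8252 398.3126]
 [362.2081 422.2214]
 [379.066  225.8522]
 [191.12   205.5422]]
```

View pics/s6.png

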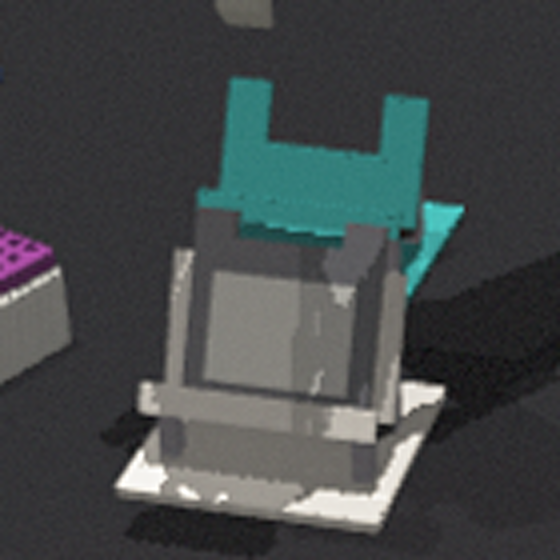

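The cassette is seated with the notch up. Its top corners are at crop (197,208) and (385,228), against (191,206) and (379,226) predicted for flat seating. The remaining offset matches the known camera bias, and the fingers are clear.

```bash
python3 -c "
from cell import *
print(hand_in())"
```

```text
the job is handed in; nothing more can be done
None
```

I slid the notched cassette out of the rack and set it on the white stand's ledge, notch up, centred and leaning flat against the backrest. The gripper let go only once it was leaning, and the job is handed in; the hand-in gave no verdict.

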